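Hold the catch and slide the slicing board's food box to its loading end

ROBOT

A 7-joint arm with a two-finger parallel gripper is mounted at the origin on the work surface. World frame = base frame: x ahead of the robot, y to its left, z up, the work surface at z = 0. Lengths are in m, angles in rad, forces in N, time in s.
With the tool pointing down it reaches from about 0.4 to 0.85 m from the base axis. Payload 4.5 kg.
Tool frame: the origin (TCP) lies on the centre line of the jaws, within the pads' length; the fingertips stand 14 mm ahead of it and the grasp point (between the pads) lies 5 mm behind it (nose_length is the distance from the TCP to the fingertips, in m); x points along the fingers, y is the direction in which the jaws open and shut, and the axes are right-handed (so a half turn about x gives the same grasp; the last joint's range is limited). The gripper opens to 88 mm and grips with 3 to 60 N. Pads are 18 mm wide; open, the fingers measure 123 mm over their backs; the gripper's body (75 mm by 187 mm) begins 45 mm behind the grasp point.
Start: joints at [1.367, 0.689, -0.195, 1.565, 0.157, 0.902, -0.215], TCP at [0.147, -0.607, 0.253] pointing down, gripper open.
Joint ranges: [-3.01, 3.01], [-0.46, 2.08], [-1.47, 1.51], [0.13, 2.56], [-1, 4.14], [0.04, 2.09], [-2.66, 2.66]. Speed limits (rad/s): [2.57, 2.57, 3.14, 3.14, 3.14, 3.14, 3.14].

INTERFACE

Orientations are given as a unit quaternion [x, y, z, w].
In Python, from plant import get_state, snapshot, camera_params, finish_job, boxes_of, silhouettes, spot_point, nose_length gives the robot as it stands.
- The arm moves only by the tool apply_moves, never from a script. Its arguments are lists of equal length, an entry for each row: "delta_pos": the shift along the tool's x, y, z in cm, a list of three; "yaw": the turn about the tool's x in rad; "gripper": the opening in per cent of the stroke, from 0 (shut) to 100 (fully open). A call has 1 to 10 rows; each row is the pose to reach, as a shift and turn from the pose measured when the call began, along the tool's axes at that moment; what a row does not reach only later rows make up. A row lasts 1/12 s, in which the tool goes at most 41.7 mm and 7.16 degrees, less where a joint would pass 70% of its speed; a pose out of reach is approached as far as the arm can. A call with a gripper value outside its range is refused whole. The fingers move at their own pace and stop on an object; "force" is the grip in N (left out, the last holds). Time passes only in rows, so rows that repeat a pose let the fingers close. It gives the time, the measured TCP pose, the force and the opening at its end, in the units of the state.
- get_state(): the state, without advancing time (a new reading comes with each control period).
- snapshot(name): name is "scene" or "top" or "wrist"; returns the picture (400x640x3 uint8, red, green, blue); there is no depth.
- camera_params(name): a dict with "fovy" (degrees; the focal length in pixels is half the picture's height over the tangent of half this angle, whatever the lens; pixels are square), "cx", "cy" (the principal point, pixels), "dist" ([k1, k2, p1, p2, k3] as OpenCV has them; the pictures are not rectified), "position" and "orientation" of the camera in the world. Camera axes: x right, y down, z forward; pixel columns grow to the right and rows downward; lengths in m; the calibration is good to about 2 mm. A picture is of the moment at which its call begins: read the wrist's pose just before it. camera_params takes no time and is no camera call; for the wrist camera it gives the pose at the moment of the call.
- finish_job(): hands the job in, once; it reports no verdict.
Trained networks look in the newest picture that a camera, given by its name, has taken for a name from the list of things; names that differ only in an ending like _2 or _b are one class to them, and where a whole thing is asked for, a point or a joint stands for the part that bears it (a point fixed in the world has none). Each returns a list of dicts, best first, with "score" (0 to 1); they miss things now and then, are a little off and sometimes report something else, mostly with a low value. They report only what shows in the picture. A call takes as long as a camera call.
- boxes_of(thing, camera): "bbox" ([left, top, width, height] in pixels, round what is visible of it).
- silhouettes(thing, camera): "mask" (400x640 bool, what is visible of it) and "bbox" ([left, top, width, height] in pixels, round what is visible of it).
- spot_point(thing, camera): "pixel" ([column, row] in pixels: a listed point, or the origin of a listed thing).
The state is a dict: "clock": time; "q": joint angles; "qd": joint speeds; "joint_torque": joint torques, N m; "tool_pos": TCP position; "eef_rot": TCP orientation; "contact_force": force on the tool from outside, world axes, zero at the start; "moment": the same for the moment, N m; "opening": opening from 0.0 (shut) to 1.0 (fully open).
Only numpy, scipy, OpenCV 4.12 (cv2) and the standard library are available. Lean on these libraries where they do the work, as an engineer would, in place of code of your own. Each camera call takes 0.05 s, during which the arm holds its last target.

TASK

The empty food box of the vegetable slicing board is parked over the blades behind a spring catch. Hold the catch's press bar down with a fingertip and, still holding it down, push the box past it by its side peg, then go on pushing until the box stands fully home against the stop at the other end of the board, and leave the catch sprung back up. Nothing is to be gripped or lifted, and the other things round the board stay where they are.

Things in the scene. Friction and masses are not known exactly. Their poses are not given: they have to be found in the camera images.
- board: slicing board, beech, fixed, 190 (x) x 460 (y) mm. Origin: centre of its underside, on the table. +y is the way the box is to be pushed, from the blades to the loading end; the -x side faces the robot and carries the catch. Heights above the table: deck 22, side rails 34, end stops 40 mm; the catch's bracket stays below 34 mm, and beyond it (y > -88 mm) only bare table lies beside the rail.
- food_box: food box, a loose wooden frame without bottom, 154 (x) x 170 (y) x 52 mm high, 0.9 kg, sliding easily on the deck between the rails (2 mm play each side). Origin: centre of its underside; axes as the board's. Parked with its origin near y = -128 mm of the board; at y = +132.5 mm when home. A level wooden peg stands out from the middle of its near (-x) side wall.
- near_peg (a point): on the axis of the peg on the robot's side, 66 mm above the table and straight above the middle line of the press bar. The peg is 20 mm thick, 60 mm long (77 to 137 mm from the box's centre line); its underside is 56 mm above the table. A finger set behind it (its -y side of the board), with its tip on the press bar, pushes the box with its side.
- foot (a point): middle of the underside of the steel foot below the root of the near peg, 47 mm above the table. The foot is 20 mm long (10 mm either way along y), 23 mm wide, 8 mm high and reaches out over the rail; when the box moves its front runs against the catch's tooth.
- catch_top (a point): centre of the flat top of the catch's steel press bar, at x = -116, y = -144 mm of the board, 48 mm above the table when up. The bar is 30 mm wide (x) and 92 mm long (y, the way the box travels), so that a fingertip can slide along it while holding it down.
- tooth (a point): middle of the top of the catch's tooth, at the press bar's +y end on the box's side, 6 mm above the bar's top (54 mm above the table when up), 8 mm square; it moves with the bar. Up, it stops the box's foot after about 4 to 12 mm of travel; with the bar pressed 8 mm or more the foot passes over it.
- end_stop (a point): middle of the inner face of the stop at the board's loading end, at y = +217.5 mm of the board; the box's front wall (85 mm before its origin) rests against it when home.
- catch (a joint): how far the press bar is pushed down, in m: 0 = up, 0.010 = fully down (bar top 38 mm above the table). Spring: about 1.5 N to start, about 4 N fully down; it springs up by itself when let go.
- presser: bystander: wooden hand presser of the slicer, plate 100 x 120 x 22 mm with a round knob, 72 mm high, beyond the board's loading end; origin under its centre
- tamal_a: bystander: tamal in its husk, 140 x 46 x 44 mm, lying on the robot's side of the board, about 205 mm from the board's middle line; origin under its centre
- tamal_b: bystander: tamal in its husk, 140 x 46 x 44 mm, beyond the board's blade end; origin under its centre
- tomato: bystander: tomato, 72 mm across, 50 mm high, off the near corner of the board's blade end; origin under its centre
- cup: bystander: white cup, 80 mm across, 85 mm high, on the far side of the board; origin under its centre
- jar: bystander: amber glass jar with a steel lid, 68 mm across, 100 mm high, on the far side of the board; origin under its centre
- onion: bystander: white onion, 74 mm across, 75 mm high, on the far side of the board; origin under its centre

How it is judged:
By the outcome, as a careful person would: the job done as asked, in the order asked, and still so for the second after the job is handed in, with the robot touching nothing.
It also fails if it takes over 48 s, if anything falls off the work surface, if the arm or the gripper's body presses on something with over 40 N, if the wrist force passes 120 N, or if a joint passes its speed limit or range.

## Working session

There is one attempt and no reset: what is moved stays moved. The work goes in short steps, Python scripts to look and compute and a tool call to move; the robot and the scene stay as the last step left them, time stands still between calls to the robot, and variables do not carry over. Pictures are saved under pics/ and viewed, and the job is handed in when it is done.

Besides the shell and the picture viewer there is one more tool, called after "Call:" in YAML: its name, and indented under it one key for each argument. apply_moves: Moves the arm, as the interface text tells. Its arguments: {"type":"object","properties":{"delta_pos":{"type":"array"},"yaw":{"type":"array"},"gripper":{"type":"array"},"force":{"type":"number"}},"required":["delta_pos","yaw","gripper"]}

```bash
mkdir -p pics; ls
python3 - <<'E'
from plant import *
import cv2
s=get_state()
for k in ("clock","q","tool_pos","eef_rot","contact_force","opening"): print(k,s[k])
print(nose_length() if callable(nose_length) else nose_length)
for c in ("top","scene"):
    im=snapshot(c); cv2.imwrite(f"pics/{c}0.png",im[...,::-1]); print(c,camera_params(c))
    for n in ("near_peg","foot","catch_top","tooth","end_stop","board","food_box"):
        print(n,[(round(d["score"],2),[round(float(v),1) for v in d["pixel"]]) for d in spot_point(n,c)[:2]])
E
```

```text
pics
clock 0.0
q [ 1.36679449  0.68995958 -0.1945019   1.56634316  0.15729598  0.90247146
 -0.21506195]
tool_pos [ 0.14703795 -0.60684248  0.25192515]
eef_rot [-0.70198765 -0.08453802  0.70223118 -0.08329488]
contact_force [-0.50132124  0.30642291  0.02874634]
opening 0.9979968180463941
0.014
top {'fovy': 43.347552151341326, 'cx': 326.48181873150025, 'cy': 203.59351019904366, 'dist': array([-0.0229533,  0.       ,  0.       ,  0.       ,  0.       ]), 'position': array([0.44385653, 0.02937101, 1.29668873]), 'orientation': array([ 0.71285103, -0.69855731,  0.04123138, -0.04648716])}
near_peg [(0.66, [384.5, 276.2])]
foot [(0.84, [387.4, 264.0])]
catch_top [(0.86, [391.0, 276.8])]
tooth [(0.72, [376.4, 264.5])]
end_stop [(0.77, [264.0, 194.7])]
board [(0.8, [347.3, 220.1])]
food_box []
scene {'fovy': 44.41127322184426, 'cx': 323.4829432977454, 'cy': 202.73428554076793, 'dist': array([-0.1548268,  0.       ,  0.       ,  0.       ,  0.       ]), 'position': array([1.15232467, 0.05779132, 1.02387017]), 'orientation': array([ 0.64952842,  0.71519594, -0.18623181, -0.17867657])}
near_peg [(0.84, [279.5, 136.3])]
foot [(0.79, [274.8, 146.9])]
catch_top [(0.72, [274.2, 140.8]), (0.72, [292.2, 257.5])]
tooth [(0.72, [287.6, 147.7])]
end_stop [(0.88, [399.3, 221.8])]
board [(0.77, [311.1, 201.0])]
food_box []
```

View pics/top0.png

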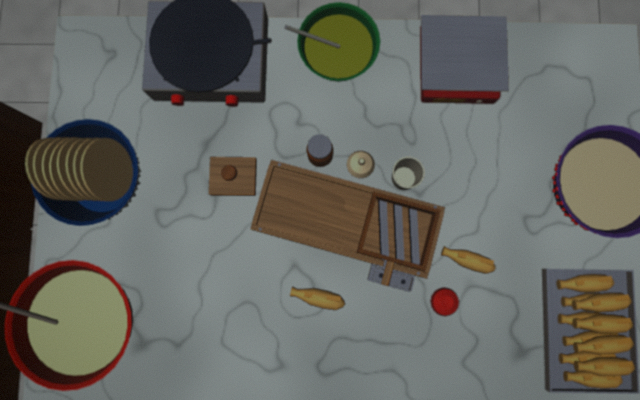

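View pics/scene0.png

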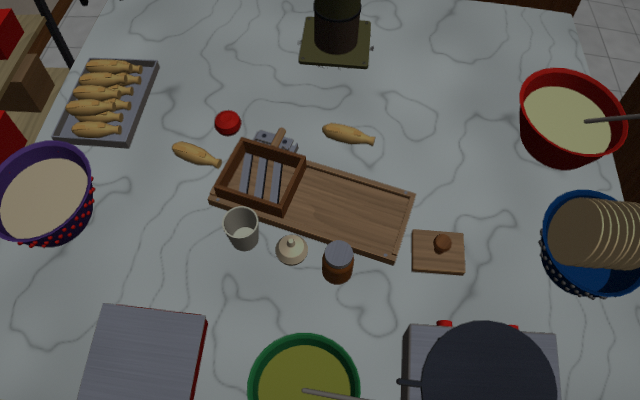

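```bash
cat > h.py <<'E'
import numpy as np, cv2
from scipy.spatial.transform import Rotation as R
from plant import *
def KD(c):
    f=200/np.tan(np.radians(c["fovy"]/2)); return np.array([[f,0,c["cx"]],[0,f,c["cy"]],[0,0,1]]),np.array(c["dist"],float)
def pos(px,z,c):
    K,D=KD(c); u=cv2.undistortPoints(np.array([[px]],float),K,D)[0,0]
    d=R.from_quat(c["orientation"]).apply([u[0],u[1],1]); p=np.array(c["position"]); return p+d*(z-p[2])/d[2]
def proj(P,c):
    K,D=KD(c); r=R.from_quat(c["orientation"]).inv(); P=np.atleast_2d(P)
    return cv2.projectPoints(r.apply(P-np.array(c["position"])),np.zeros(3),np.zeros(3),K,D)[0][:,0]
E
python3 - <<'E'
from h import *
px={"top":dict(near_peg=(384.5,276.2),foot=(387.4,264),catch_top=(391,276.8),tooth=(376.4,264.5),end_stop=(264,194.7),board=(347.3,220.1)),
"scene":dict(near_peg=(279.5,136.3),foot=(274.8,146.9),catch_top=(274.2,140.8),tooth=(287.6,147.7),end_stop=(399.3,221.8),board=(311.1,201))}
z=dict(near_peg=.066,foot=.047,catch_top=.048,tooth=.054,end_stop=.03,board=0)
for c in px:
    for n,p in px[c].items(): print(c,n,pos(p,z[n],camera_params(c)).round(4))
E
```

```text
top near_peg [ 0.423 -0.104  0.066]
top foot [ 0.4526 -0.113   0.047 ]
top catch_top [ 0.4215 -0.1219  0.048 ]
top tooth [ 0.4508 -0.0852  0.054 ]
top end_stop [0.6215 0.1999 0.03  ]
top board [ 0.5636 -0.014   0.    ]
scene near_peg [ 0.4261 -0.1048  0.066 ]
scene foot [ 0.4455 -0.115   0.047 ]
scene catch_top [ 0.4277 -0.119   0.048 ]
scene tooth [ 0.4498 -0.0822  0.054 ]
scene end_stop [0.6148 0.197  0.03  ]
scene board [ 0.5628 -0.0129  0.    ]
```

```bash
cat > fit.py <<'E'
from h import *
from scipy.optimize import least_squares
px={"top":dict(near_peg=(384.5,276.2),foot=(387.4,264),catch_top=(391,276.8),tooth=(376.4,264.5),end_stop=(264,194.7),board=(347.3,220.1)),
"scene":dict(near_peg=(279.5,136.3),foot=(274.8,146.9),catch_top=(274.2,140.8),tooth=(287.6,147.7),end_stop=(399.3,221.8),board=(311.1,201))}
C={c:camera_params(c) for c in px}
def W(p,b):
    c,s=np.cos(p[2]),np.sin(p[2]); b=np.atleast_2d(b)
    return np.c_[p[0]+c*b[:,0]-s*b[:,1],p[1]+s*b[:,0]+c*b[:,1],b[:,2]]
N=["near_peg","foot","catch_top","tooth","end_stop","board"]
def model(p):
    return W(p,[[-.116,p[3],.066],[-.0885,p[3],.047],[-.116,-.144,.048],[p[4],-.102,.054],[0,.2175,.03],[0,0,0]])
def res(p):
    M=model(p); return np.concatenate([(proj(M,C[c])-np.array([px[c][n] for n in N])).ravel() for c in px])
E
cat > ov.py <<'E'
from fit import *
r=least_squares(res,[.563,-.013,-.25,-.128,-.09],loss="soft_l1"); p=r.x; print(p.round(4),res(p).reshape(2,6,2).round(1).tolist())
np.save("p.npy",p)
for c in px:
    im=cv2.imread(f"pics/{c}0.png"); S=4
    ctr=proj(W(p,[[0,0,.02]]),C[c])[0]; 
    big=cv2.resize(im,None,fx=S,fy=S,interpolation=cv2.INTER_CUBIC)
    def poly(B,col):
        q=(proj(W(p,B),C[c])+.5)*S; cv2.polylines(big,[q.round().astype(int)],True,col,1)
    poly([[-.095,-.23,.034],[.095,-.23,.034],[.095,.23,.034],[-.095,.23,.034]],(0,255,0))
    b=p[3]; poly([[-.077,b-.085,.074],[.077,b-.085,.074],[.077,b+.085,.074],[-.077,b+.085,.074]],(0,0,255))
    poly([[-.131,-.19,.048],[-.101,-.19,.048],[-.101,-.098,.048],[-.131,-.098,.048]],(255,255,0))
    poly([[-.137,b-.01,.066],[-.077,b-.01,.066],[-.077,b+.01,.066],[-.137,b+.01,.066]],(255,0,255))
    x,y=(ctr*S).astype(int); cv2.imwrite(f"pics/ov_{c}.png",big[max(0,y-300):y+300,max(0,x-400):x+400])
E
python3 ov.py; python3 -c "
from h import *
s=get_state();print(R.from_quat(s['eef_rot']).as_matrix().round(3))"
```

```text
[ 0.5672 -0.0111 -0.2484 -0.1269 -0.0952] [[[0.7, -0.2], [-0.2, 1.0], [0.1, 0.9], [0.6, 0.4], [0.1, 0.3], [-1.1, -1.4]], [[-0.2, -0.9], [0.8, 1.6], [-0.8, -2.8], [-1.8, -0.1], [1.1, 2.3], [0.5, 1.6]]]
[[ 0.     0.236 -0.972]
 [-0.    -0.972 -0.236]
 [-1.     0.    -0.   ]]
```

View pics/ov_top.png

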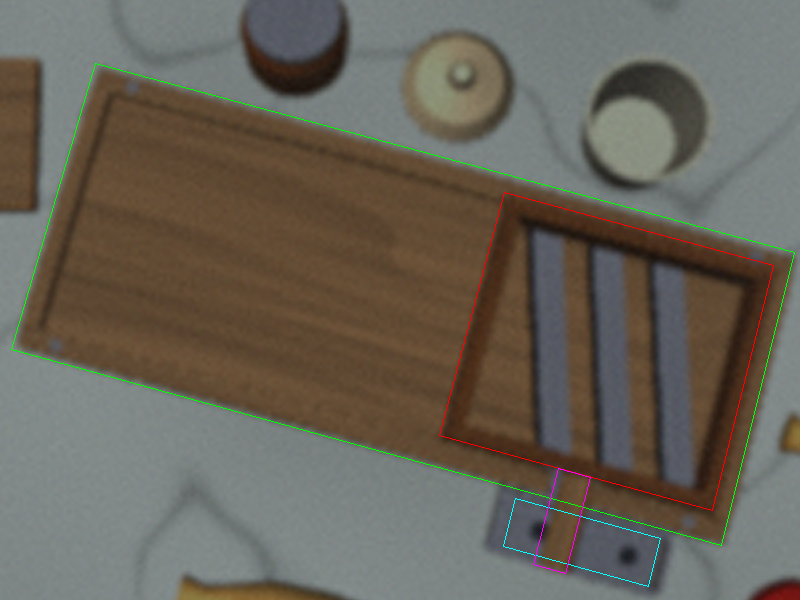

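View pics/ov_scene.png

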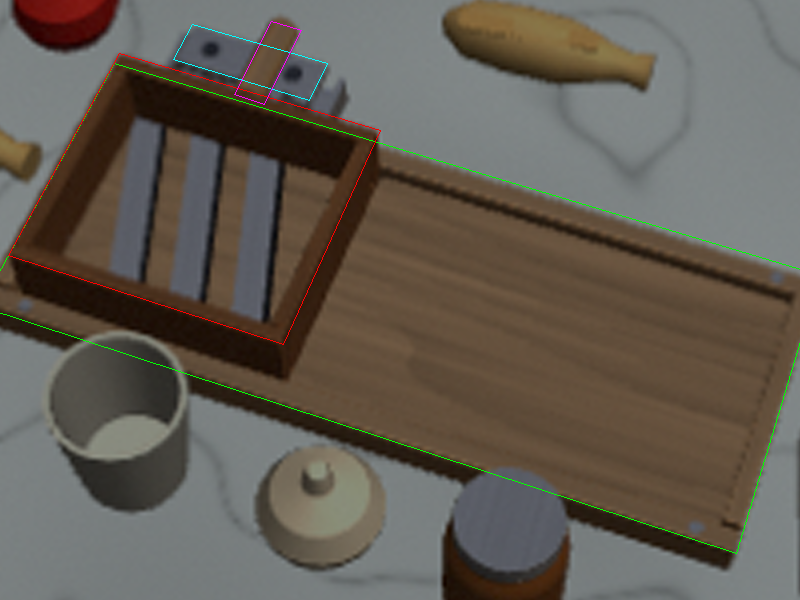

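```bash
cat > go.py <<'E'
# usage: go.py bx by tipz -> tool delta cm and yaw needed
import sys
from h import *
p=np.load("p.npy"); c,s_=np.cos(p[2]),np.sin(p[2])
bx,by,tz=map(float,sys.argv[1:4])
s=get_state(); M=R.from_quat(s["eef_rot"]).as_matrix()
T=np.array([p[0]+c*bx-s_*by,p[1]+s_*bx+c*by,tz+.014])
d=M.T@(T-s["tool_pos"])*100
q=np.array(s["tool_pos"])-[p[0],p[1],0]; 
print("now board",np.round([c*q[0]+s_*q[1],-s_*q[0]+c*q[1],s["tool_pos"][2]-.014],4),"delta",d.round(2))
w=M.T@np.array([s_,-c,0]); print("yaw",round(float(np.arctan2(w[2],w[1])),4),"F",np.round(s["contact_force"],2),"t",s["clock"],"open",s["opening"],"q",np.round(s["q"],2))
E
python3 go.py -.116 -.172 .16
```

```text
now board [-0.2604 -0.6812  0.2388] delta [  7.87 -38.27 -36.57]
yaw 0.4862 F [ 0.52 -0.06  0.34] t 0.8 open 1.0010891330533407 q [ 1.37  0.69 -0.19  1.57  0.16  0.9  -0.22]
```

Call:
apply_moves:
  delta_pos:
    - [0.5, -3, -2.5]
    - [1, -6, -5.5]
    - [1.5, -9, -8.5]
    - [2, -12, -11.5]
    - [2.5, -15, -14]
    - [3, -18, -17]
    - [3.5, -21, -20]
    - [4, -24, -23]
    - [5, -27, -26]
    - [6, -30, -29]
  yaw: [0.05, 0.1, 0.15, 0.2, 0.25, 0.3, 0.35, 0.4, 0.45, 0.486]
  gripper: [0, 0, 0, 0, 0, 0, 0, 0, 0, 0]
  force: 30

```text
clock: 1.63
tool_pos: [0.3557, -0.2527, 0.1947]
eef_rot: [0.702, -0.089, -0.701, -0.088]
contact_force: [0.8, 0.2, 0.6]
opening: 0.267
```

```bash
python3 go.py -.116 -.172 .16
```

```text
now board [-0.1456 -0.2861  0.1807] delta [  2.07 -11.42  -2.93]
yaw -0.0024 F [0.82 0.19 0.59] t 1.6333 open 0.2671700629494391 q [ 0.5   0.56  0.02  2.18 -0.03  0.4  -1.28]
```

Call:
apply_moves:
  delta_pos:
    - [0.5, -3, -1]
    - [1, -6, -2]
    - [1.5, -9, -2.9]
    - [2, -11.4, -2.9]
    - [2, -11.4, -2.9]
    - [2, -11.4, -2.9]
  yaw: [0, 0, 0, 0, 0, 0]
  gripper: [0, 0, 0, 0, 0, 0]

```text
clock: 2.13
tool_pos: [0.4126, -0.148, 0.1745]
eef_rot: [0.702, -0.087, -0.701, -0.087]
contact_force: [-0.5, -0.9, -1.3]
opening: 0.007
```

```bash
python3 go.py -.116 -.172 .16
python3 - <<'E'
from h import *
cp=camera_params("wrist"); im=snapshot("wrist"); cv2.imwrite("pics/w1.png",im[...,::-1])
p=np.load("p.npy"); c,s=np.cos(p[2]),np.sin(p[2])
z=dict(near_peg=.066,foot=.047,catch_top=.048,tooth=.054)
for n in z:
    for d in spot_point(n,"wrist")[:2]:
        P=pos(d["pixel"],z[n],cp); q=P-[p[0],p[1],0]
        print(n,round(d["score"],2),np.round(d["pixel"],1),P.round(4),np.round([c*q[0]+s*q[1],-s*q[0]+c*q[1]],4))
E
```

```text
now board [-0.1162 -0.1707  0.1605] delta [ 0.05  0.13 -0.02]
yaw 0.0014 F [-0.5  -0.94 -1.28] t 2.1333 open 0.006935326666497514 q [ 0.2   0.6   0.05  2.2  -0.09  0.34 -1.48]
foot 0.84 [248.8 156.6] [ 0.4504 -0.1082  0.047 ] [-0.0893 -0.1228]
catch_top 0.87 [273.2 194. ] [ 0.4181 -0.1181  0.048 ] [-0.1182 -0.1403]
```

View pics/w1.png

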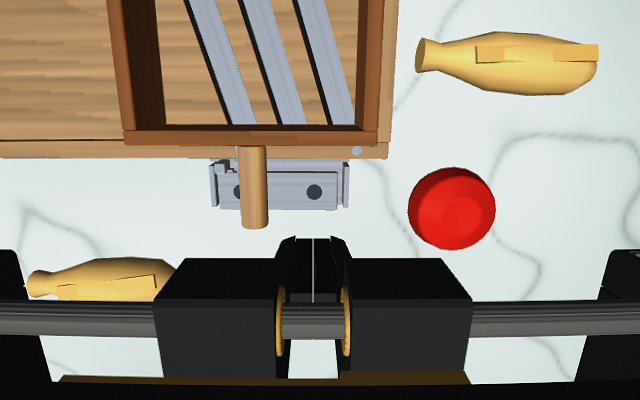

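```bash
cat > ovw.py <<'E'
import sys
from h import *
f,dx,dy=sys.argv[1],float(sys.argv[2]),float(sys.argv[3]); box=float(sys.argv[4])
cp=camera_params("wrist"); p=np.load("p.npy"); c,s=np.cos(p[2]),np.sin(p[2])
im=cv2.imread(f); S=4; big=cv2.resize(im,None,fx=S,fy=S,interpolation=cv2.INTER_CUBIC)
def poly(B,col):
    B=np.array(B)+[dx,dy,0]; P=np.c_[p[0]+c*B[:,0]-s*B[:,1],p[1]+s*B[:,0]+c*B[:,1],B[:,2]]
    cv2.polylines(big,[((proj(P,cp)+.5)*S).round().astype(int)],True,col,1)
poly([[-.131,-.19,.048],[-.101,-.19,.048],[-.101,-.098,.048],[-.131,-.098,.048]],(255,0,0))
poly([[-.095,-.23,.034],[.095,-.23,.034],[.095,.23,.034],[-.095,.23,.034]],(0,255,0))
b=box; poly([[-.137,b-.01,.066],[-.077,b-.01,.066],[-.077,b+.01,.066],[-.137,b+.01,.066]],(255,0,255))
poly([[-.077,b-.085,.074],[.077,b-.085,.074],[.077,b+.085,.074],[-.077,b+.085,.074]],(0,0,255))
cv2.imwrite("pics/"+sys.argv[5],big[480:1080,800:1600])
E
python3 ovw.py pics/w1.png 0 0 -.127 ovw1.png
```

```text
(no output)
```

View pics/ovw1.png

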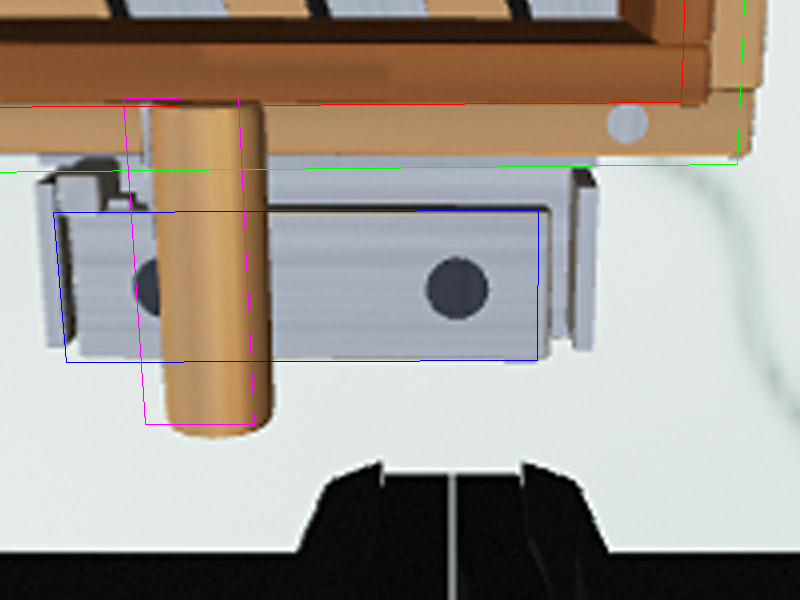

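```bash
python3 go.py -.116 -.1655 .056
```

```text
now board [-0.1163 -0.1736  0.1609] delta [10.49 -0.83 -0.  ]
yaw -0.0051 F [0.44 0.94 0.95] t 2.3833 open 0.00626333747903326 q [ 0.21  0.6   0.06  2.2  -0.09  0.34 -1.48]
```

Call:
apply_moves:
  delta_pos:
    - [2, -0.5, 0]
    - [4.5, -0.8, 0]
    - [7, -0.8, 0]
    - [9, -0.8, 0]
    - [10.5, -0.8, 0]
    - [10.5, -0.8, 0]
    - [10.5, -0.8, 0]
  yaw: [0, 0, 0, 0, 0, 0, 0]
  gripper: [0, 0, 0, 0, 0, 0, 0]

```text
clock: 2.97
tool_pos: [0.4134, -0.144, 0.0697]
eef_rot: [0.702, -0.091, -0.701, -0.089]
contact_force: [0.2, 0.9, -0.1]
opening: 0.006
```

```bash
python3 go.py -.116 -.1655 .038
python3 - <<'E'
from h import *
for c in ("wrist","scene"):
    im=snapshot(c); cv2.imwrite(f"pics/{c}2.png",im[...,::-1])
    if c=="scene": cv2.imwrite("pics/scene2z.png",cv2.resize(im[60:220,170:370,::-1],None,fx=3.6,fy=3.6,interpolation=2))
E
python3 go.py -.116 -.1655 .038
```

```text
now board [-0.1164 -0.1666  0.0557] delta [ 1.77 -0.12 -0.04]
yaw -0.0068 F [ 0.2   0.92 -0.14] t 2.9667 open 0.0061781572570353245 q [ 0.22  0.83  0.01  2.26 -0.11  0.05 -1.49]
now board [-0.1157 -0.1664  0.0567] delta [ 1.87 -0.09  0.04]
yaw -0.0063 F [-0.88  0.56 -0.54] t 3.0667 open 0.001133699542278798 q [ 0.22  0.83  0.01  2.26 -0.11  0.05 -1.49]
```

View pics/wrist2.png

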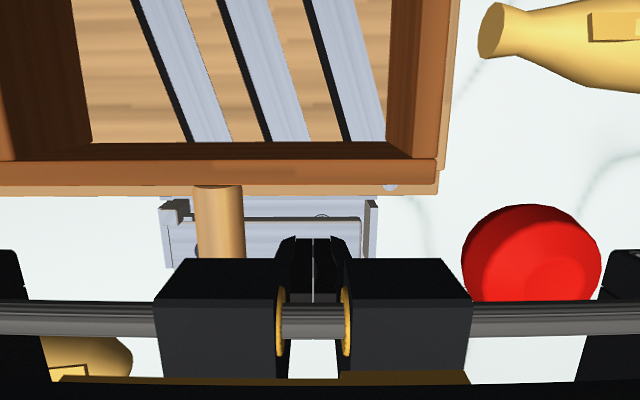

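View pics/scene2z.png

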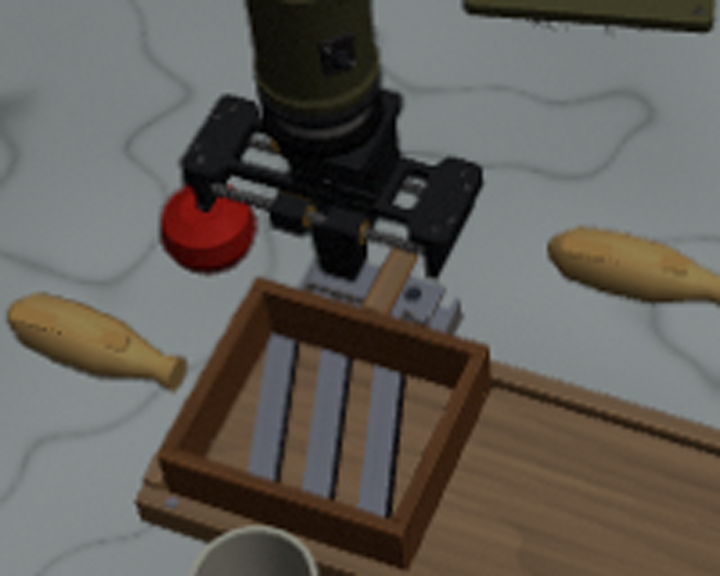

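Call:
apply_moves:
  delta_pos:
    - [0.4, 0, 0]
    - [0.8, 0, 0]
    - [1.2, 0, 0]
    - [1.5, 0, 0]
    - [1.8, 0, 0]
    - [1.9, 0, 0]
    - [1.9, 0, 0]
  yaw: [0, 0, 0, 0, 0, 0, 0]
  gripper: [0, 0, 0, 0, 0, 0, 0]

```text
clock: 3.65
tool_pos: [0.4174, -0.1451, 0.0549]
eef_rot: [-0.7, 0.09, 0.703, 0.09]
contact_force: [0.8, -1.1, 3.4]
opening: 0.005
```

```bash
python3 go.py -.116 -.1655 .038
python3 - <<'E'
from h import *
for c in ("wrist","scene"):
    im=snapshot(c); cv2.imwrite(f"pics/{c}3.png",im[...,::-1])
    if c=="wrist": cv2.imwrite("pics/wrist3z.png",cv2.resize(im[150:300,140:400,::-1],None,fx=3,fy=3,interpolation=2))
E
python3 go.py -.116 -.1655 .038
```

```text
now board [-0.1122 -0.1667  0.0409] delta [ 0.29 -0.11  0.38]
yaw -0.0064 F [ 0.78 -1.13  3.43] t 3.65 open 0.00528163580248708 q [ 0.21  0.87  0.04  2.24 -0.71  0.04 -0.88]
now board [-0.1122 -0.1666  0.041 ] delta [ 0.3  -0.11  0.38]
yaw -0.008 F [-0.61 -0.03  3.3 ] t 3.75 open 0.0033658088117622647 q [ 0.21  0.87  0.04  2.24 -0.7   0.04 -0.89]
```

View pics/wrist3z.png

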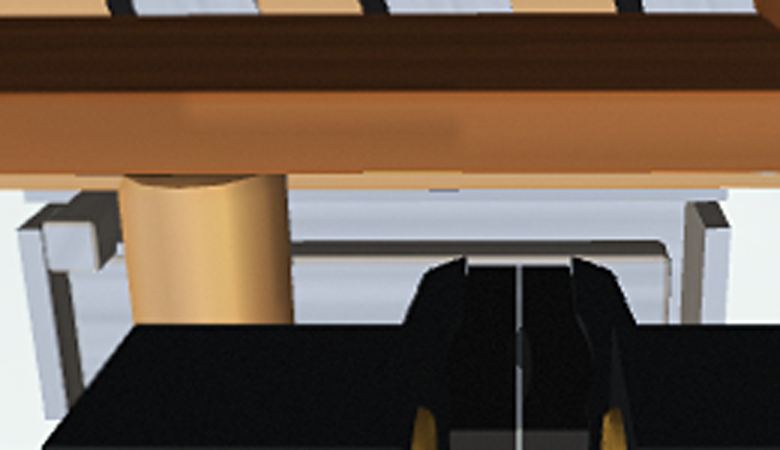

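```bash
python3 go.py -.116 -.172 .058; python3 -c "
from h import *
print(R.from_quat(get_state()['eef_rot']).as_matrix().round(4))"
```

```text
now board [-0.1122 -0.1666  0.041 ] delta [-1.7   0.54  0.38]
yaw -0.008 F [-0.61 -0.03  3.3 ] t 3.75 open 0.0033658088117622647 q [ 0.21  0.87  0.04  2.24 -0.7   0.04 -0.89]
[[-3.200e-03 -2.536e-01 -9.673e-01]
 [-0.000e+00 -9.673e-01  2.536e-01]
 [-1.000e+00  8.000e-04  3.100e-03]]
```

Call:
apply_moves:
  delta_pos:
    - [-0.8, 0.2, 0.1]
    - [-1.7, 0.4, 0.3]
    - [-1.7, 0.5, 0.4]
    - [-1.7, 0.5, 0.4]
    - [-1.7, 0.5, 0.4]
    - [-1.7, 0.5, 0.4]
    - [-1.7, 0.5, 0.4]
    - [-1.7, 0.5, 0.4]
  yaw: [0, 0, -0.1, -0.2, -0.3, -0.4, -0.5, -0.6]
  gripper: [0, 0, 0, 0, 0, 0, 0, 0]

```text
clock: 4.42
tool_pos: [0.4122, -0.1493, 0.0729]
eef_rot: [-0.695, -0.123, 0.697, -0.123]
contact_force: [0.6, -0.4, -0.2]
opening: 0.008
```

```bash
python3 go.py -.116 -.172 .058
```

```text
now board [-0.1162 -0.172   0.0589] delta [ 0.09  0.01 -0.02]
yaw 0.5972 F [ 0.6  -0.42 -0.22] t 4.4167 open 0.007616437769784573 q [ 0.22  0.83  0.04  2.25 -0.39  0.07 -0.59]
```

Call:
apply_moves:
  delta_pos:
    - [0, 0, 0]
    - [0, 0, 0]
    - [0, 0, 0]
    - [0, 0, 0]
    - [0, 0, 0]
    - [0, 0, 0]
    - [0, 0, 0]
    - [0, 0, 0]
    - [0, 0, 0]
    - [0, 0, 0]
  yaw: [-0.12, -0.24, -0.36, -0.48, -0.6, -0.72, -0.84, -0.96, -1.08, -1.2]
  gripper: [0, 0, 0, 0, 0, 0, 0, 0, 0, 0]

```text
clock: 5.25
tool_pos: [0.4121, -0.1499, 0.0737]
eef_rot: [-0.503, -0.496, 0.505, -0.496]
contact_force: [-0.1, 0.5, 0.1]
opening: 0.007
```

```bash
python3 go.py -.116 -.172 .058
```

```text
now board [-0.1162 -0.1727  0.0597] delta [ 0.17  0.04 -0.06]
yaw 1.8035 F [-0.15  0.47  0.08] t 5.25 open 0.007292470121209871 q [ 0.25  0.82 -0.02  2.25  0.21  0.07  0.02]
```

Call:
apply_moves:
  delta_pos:
    - [0.2, 0, 0]
    - [0.2, 0, 0]
    - [0.2, 0, 0]
    - [0.2, 0, 0]
    - [0.2, 0, 0]
    - [0.2, 0, 0]
    - [0.2, 0, 0]
    - [0.2, 0, 0]
    - [0.2, 0, 0]
    - [0.2, 0, 0]
  yaw: [-0.12, -0.24, -0.36, -0.48, -0.6, -0.72, -0.84, -0.96, -1.08, -1.2]
  gripper: [0, 0, 0, 0, 0, 0, 0, 0, 0, 0]

```text
clock: 6.08
tool_pos: [0.412, -0.1509, 0.0726]
eef_rot: [0.132, 0.695, -0.136, 0.694]
contact_force: [-0.2, -0.3, -0.6]
opening: 0.004
```

```bash
python3 go.py -.116 -.166 .050
```

```text
now board [-0.1161 -0.1736  0.0586] delta [ 0.85  0.76 -0.09]
yaw 3.0097 F [-0.17 -0.3  -0.61] t 6.0833 open 0.004199829094288057 q [ 0.3   0.82 -0.09  2.25  0.8   0.1   0.63]
```

Call:
apply_moves:
  delta_pos:
    - [0, 0.2, 0]
    - [0.2, 0.5, -0.1]
    - [0.4, 0.7, -0.1]
    - [0.6, 0.8, -0.1]
    - [0.8, 0.8, -0.1]
    - [0.9, 0.8, -0.1]
  yaw: [-0.1, -0.13, -0.13, -0.13, -0.13, -0.13]
  gripper: [0, 0, 0, 0, 0, 0]

```text
clock: 6.58
tool_pos: [0.4139, -0.1431, 0.0633]
eef_rot: [0.086, 0.702, -0.091, 0.701]
contact_force: [0.9, 0.2, -0.5]
opening: 0.001
```

```bash
python3 go.py -.116 -.166 .042
```

```text
now board [-0.1161 -0.1656  0.0493] delta [ 0.73 -0.03  0.02]
yaw 3.1389 F [ 0.9   0.24 -0.54] t 6.5833 open 0.0012535943113639793 q [ 0.26  0.85 -0.07  2.25  0.88  0.07  0.66]
```

Tracking is exact now, and q5 is on the positive branch. Pressing slowly.

Call:
apply_moves:
  delta_pos:
    - [0.2, 0, 0]
    - [0.4, 0, 0]
    - [0.6, 0, 0]
    - [0.7, 0, 0]
    - [0.8, 0, 0]
    - [0.9, 0, 0]
    - [0.9, 0, 0]
  yaw: [0, 0, 0, 0, 0, 0, 0]
  gripper: [0, 0, 0, 0, 0, 0, 0]

```text
clock: 7.17
tool_pos: [0.4139, -0.1433, 0.0542]
eef_rot: [0.087, 0.702, -0.091, 0.701]
contact_force: [-0.1, -0.2, 3.5]
opening: 0.004
```

```bash
python3 go.py -.116 -.166 .038
```

```text
now board [-0.1161 -0.1658  0.0402] delta [ 0.22 -0.02  0.01]
yaw 3.1388 F [-0.07 -0.2   3.49] t 7.1667 open 0.003576286325717136 q [ 0.25  0.87 -0.04  2.26  1.08  0.05  0.46]
```

Call:
apply_moves:
  delta_pos:
    - [0.1, 0, 0]
    - [0.2, 0, 0]
    - [0.25, 0, 0]
    - [0.25, 0, 0]
    - [0.25, 0, 0]
  yaw: [0, 0, 0, 0, 0]
  gripper: [0, 0, 0, 0, 0]

```text
clock: 7.58
tool_pos: [0.4139, -0.1433, 0.0523]
eef_rot: [0.087, 0.702, -0.091, 0.701]
contact_force: [-0.2, 1.2, 10.8]
opening: 0.005
```

```bash
python3 go.py -.116 -.11 .038
```

```text
now board [-0.1161 -0.1658  0.0383] delta [-0.    5.58 -0.  ]
yaw 3.1386 F [-0.23  1.24 10.76] t 7.5833 open 0.004525489233004122 q [ 0.25  0.87 -0.05  2.26  1.22  0.04  0.32]
```

Call:
apply_moves:
  delta_pos:
    - [0.03, 0.2, 0]
    - [0.03, 0.5, 0]
    - [0.03, 0.8, 0]
    - [0.03, 1.1, 0]
    - [0.03, 1.4, 0]
    - [0.03, 1.7, 0]
  yaw: [0, 0, 0, 0, 0, 0]
  gripper: [0, 0, 0, 0, 0, 0]

```text
clock: 8.08
tool_pos: [0.4167, -0.131, 0.0524]
eef_rot: [0.085, 0.702, -0.095, 0.7]
contact_force: [-2.0, -7.3, 9.5]
opening: 0.008
```

```bash
python3 go.py -.116 -.11 .038
python3 - <<'E'
from h import *
for c in ("wrist","scene"):
    im=snapshot(c); cv2.imwrite(f"pics/{c}4.png",im[...,::-1])
    if c=="scene": cv2.imwrite("pics/scene4z.png",cv2.resize(im[60:220,170:370,::-1],None,fx=3.6,fy=3.6,interpolation=2))
E
```

```text
now board [-0.1164 -0.1532  0.0384] delta [-0.02  4.32  0.01]
yaw 3.134 F [-2.01 -7.32  9.53] t 8.0833 open 0.00812048484655689 q [ 0.22  0.87 -0.04  2.26  1.3   0.05  0.2 ]
```

View pics/wrist4.png

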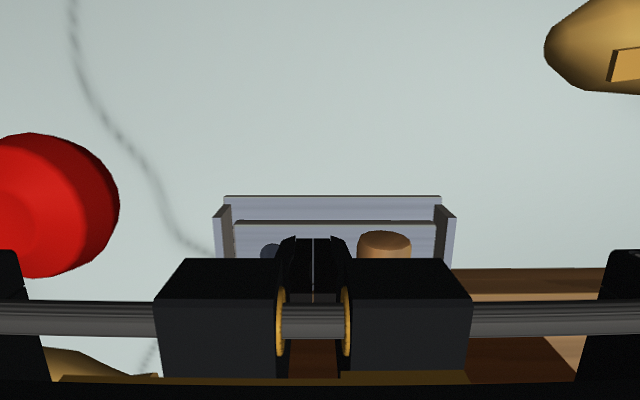

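View pics/scene4z.png

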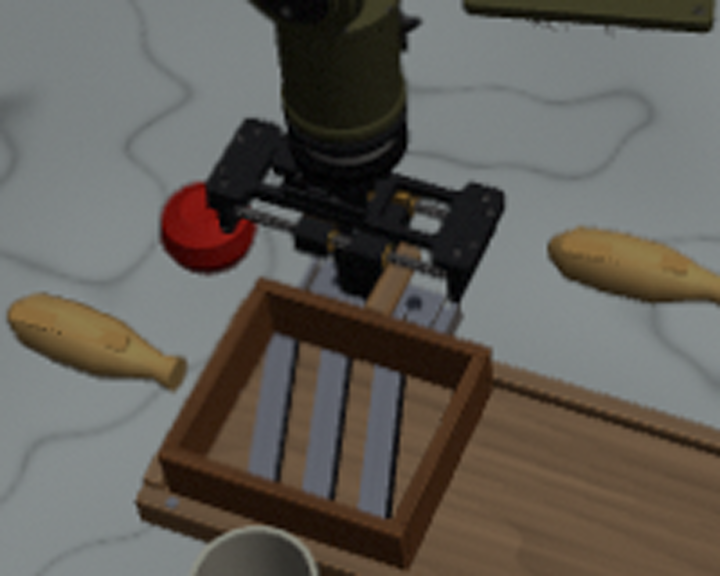

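Call:
apply_moves:
  delta_pos:
    - [0.03, 0.4, 0]
    - [0.03, 0.7, 0]
    - [0.03, 1.0, 0]
    - [0.03, 1.3, 0]
    - [0.03, 1.6, 0]
    - [0.03, 1.9, 0]
  yaw: [0, 0, 0, 0, 0, 0]
  gripper: [0, 0, 0, 0, 0, 0]

```text
clock: 8.68
tool_pos: [0.4195, -0.1191, 0.0526]
eef_rot: [0.083, 0.703, -0.102, 0.699]
contact_force: [-3.9, -12.8, 9.0]
opening: 0.002
```

```bash
python3 go.py -.116 -.11 .038
python3 - <<'E'
from h import *
for c in ("wrist","scene"):
    im=snapshot(c); cv2.imwrite(f"pics/{c}5.png",im[...,::-1])
    if c=="scene": cv2.imwrite("pics/scene5z.png",cv2.resize(im[60:220,170:370,::-1],None,fx=3.6,fy=3.6,interpolation=2))
E
```

```text
now board [-0.1166 -0.1409  0.0386] delta [-0.03  3.1   0.02]
yaw 3.1271 F [ -3.86 -12.83   8.97] t 8.6833 open 0.0020838831925451334 q [ 0.17  0.87 -0.03  2.26  1.33  0.05  0.13]
```

View pics/wrist5.png

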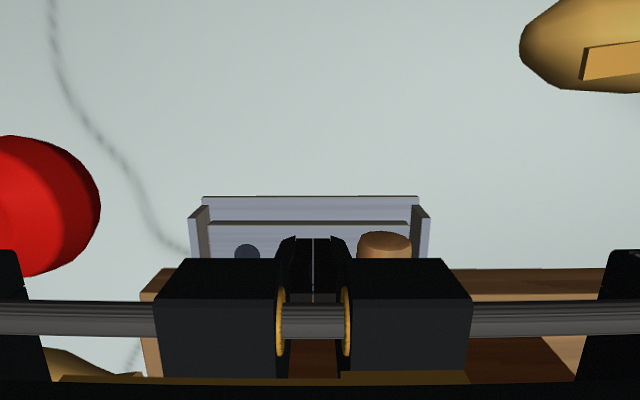

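View pics/scene5z.png

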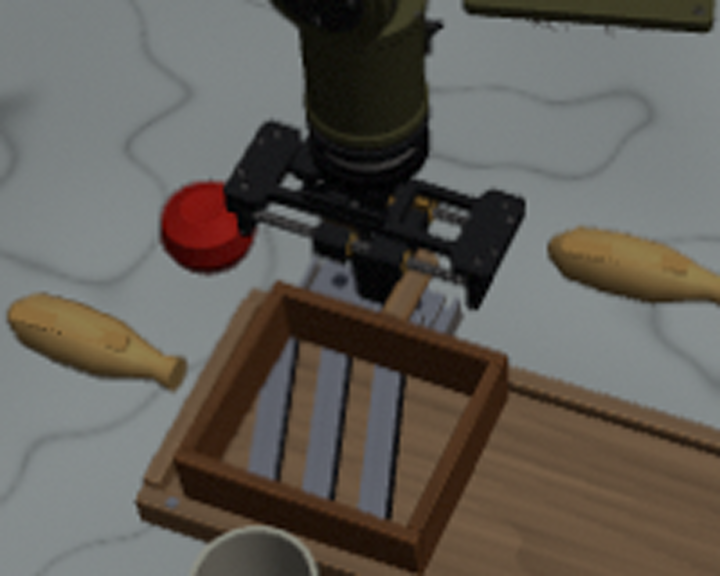

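Call:
apply_moves:
  delta_pos:
    - [0.06, 1.0, 0.03]
    - [0.06, 1.4, 0.03]
    - [0.06, 1.8, 0.03]
    - [0.06, 2.2, 0.03]
    - [0.06, 2.6, 0.03]
    - [0.06, 3.0, 0.03]
    - [0.06, 3.4, 0.03]
    - [0.06, 3.8, 0.03]
    - [0.06, 4.2, 0.03]
  yaw: [0.01, 0.01, 0.01, 0.01, 0.01, 0.01, 0.01, 0.01, 0.01]
  gripper: [0, 0, 0, 0, 0, 0, 0, 0, 0]

```text
clock: 9.53
tool_pos: [0.4271, -0.088, 0.0524]
eef_rot: [0.083, 0.702, -0.116, 0.697]
contact_force: [-6.6, -16.6, 21.4]
opening: -0.001
```

```bash
python3 go.py -.116 -.06 .038
```

```text
now board [-0.1169 -0.1089  0.0384] delta [-0.19  4.89 -0.08]
yaw 3.1077 F [ -6.6  -16.58  21.36] t 9.5333 open -0.0007967653747820493 q [ 0.09  0.87 -0.04  2.26  1.28  0.08  0.07]
```

```bash
python3 -c "
from h import *
s=get_state();M=R.from_quat(s['eef_rot']).as_matrix();p=np.load('p.npy');c,q=np.cos(p[2]),np.sin(p[2])
B=np.array([[c,q,0],[-q,c,0],[0,0,1]]);print((B@M).round(4),s['moment'])"; python3 go.py -.116 -.06 .038
```

```text
[[-2.200e-03  3.380e-02  9.994e-01]
 [-4.640e-02  9.983e-01 -3.390e-02]
 [-9.989e-01 -4.650e-02 -7.000e-04]] [-3.31090975  1.03292684 -0.01684055]
now board [-0.1169 -0.1089  0.0384] delta [-0.19  4.89 -0.08]
yaw 3.1077 F [ -6.6  -16.58  21.36] t 9.5333 open -0.0007967653747820493 q [ 0.09  0.87 -0.04  2.26  1.28  0.08  0.07]
```

Call:
apply_moves:
  delta_pos:
    - [-0.02, 1.2, 0]
    - [-0.06, 2.0, -0.02]
    - [-0.1, 2.8, -0.04]
    - [-0.14, 3.6, -0.06]
    - [-0.18, 4.4, -0.07]
    - [-0.22, 5.2, -0.09]
    - [-0.26, 6.0, -0.12]
    - [-0.3, 6.8, -0.14]
    - [-0.34, 7.6, -0.17]
    - [-0.38, 8.4, -0.19]
  yaw: [-0.03, -0.03, -0.03, -0.03, -0.03, -0.03, -0.03, -0.03, -0.03, -0.03]
  gripper: [0, 0, 0, 0, 0, 0, 0, 0, 0, 0]

```text
clock: 10.37
tool_pos: [0.4469, -0.0123, 0.0527]
eef_rot: [0.071, 0.704, -0.111, 0.697]
contact_force: [-2.2, -10.1, 9.3]
opening: 0.005
```

```bash
cat > st.py <<'E'
from h import *
s=get_state();M=R.from_quat(s['eef_rot']).as_matrix();p=np.load('p.npy');c,q=np.cos(p[2]),np.sin(p[2])
B=np.array([[c,q,0],[-q,c,0],[0,0,1]]);print((B@M).round(3).tolist(),"Fboard",(B@s["contact_force"]).round(1))
E
python3 st.py; python3 go.py -.116 .1 .039
python3 - <<'E'
from h import *
im=snapshot("scene"); cv2.imwrite("pics/scene6z.png",cv2.resize(im[60:280,170:450,::-1],None,fx=2.7,fy=2.7,interpolation=2))
E
```

```text
[[-0.003, 0.01, 1.0], [-0.058, 0.998, -0.01], [-0.998, -0.058, -0.003]] Fboard [  0.4 -10.4   9.3]
now board [-0.1163 -0.0307  0.0387] delta [-0.78 13.05 -0.1 ]
yaw 3.1318 F [ -2.18 -10.13   9.32] t 10.3667 open 0.005287688943558347 q [-0.    0.87 -0.18  2.21  1.14  0.21  0.06]
```

View pics/scene6z.png

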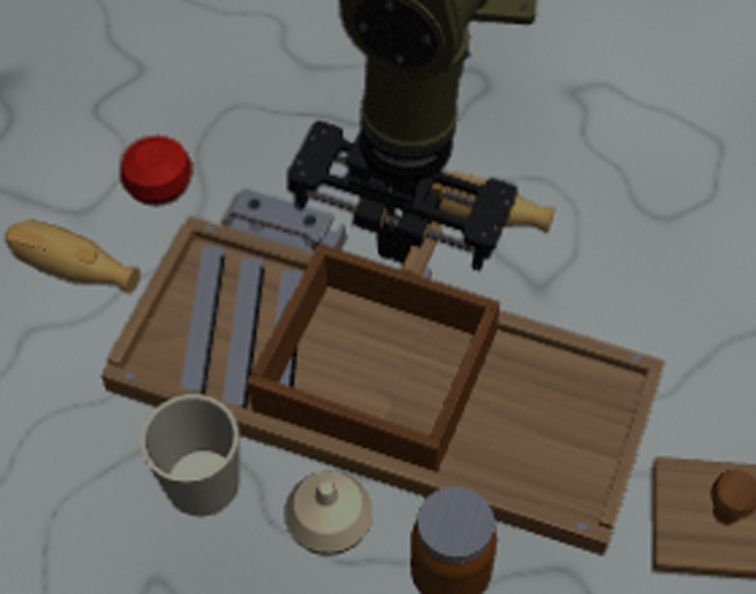

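Call:
apply_moves:
  delta_pos:
    - [-0.18, 1.4, 0]
    - [-0.25, 2.6, 0]
    - [-0.32, 3.8, 0]
    - [-0.4, 5.0, -0.01]
    - [-0.47, 6.2, -0.02]
    - [-0.54, 7.4, -0.03]
    - [-0.62, 8.6, -0.05]
    - [-0.69, 9.8, -0.07]
    - [-0.76, 10.9, -0.08]
    - [-0.81, 11.8, -0.09]
  yaw: [-0.01, -0.01, -0.01, -0.01, -0.01, -0.01, -0.01, -0.01, -0.01, -0.01]
  gripper: [0, 0, 0, 0, 0, 0, 0, 0, 0, 0]

```text
clock: 11.25
tool_pos: [0.4769, 0.1061, 0.0543]
eef_rot: [0.068, 0.705, -0.105, 0.698]
contact_force: [0.3, -4.6, -1.4]
opening: 0.003
```

```bash
python3 st.py; python3 go.py -.116 .105 .040
```

```text
[[-0.003, -0.003, 1.0], [-0.054, 0.999, 0.003], [-0.999, -0.054, -0.003]] Fboard [ 1.4 -4.4 -1.4]
now board [-0.1164  0.0915  0.0403] delta [-0.05  1.35  0.05]
yaw -3.1385 F [ 0.28 -4.57 -1.41] t 11.25 open 0.0027448945639647385 q [-0.13  0.9  -0.35  2.07  0.94  0.39  0.06]
```

Call:
apply_moves:
  delta_pos:
    - [-0.03, 0.5, 0]
    - [-0.04, 0.7, 0]
    - [-0.05, 0.9, 0]
    - [-0.06, 1.1, 0]
    - [-0.07, 1.3, 0]
    - [-0.08, 1.5, 0]
  yaw: [0, 0, 0, 0, 0, 0]
  gripper: [0, 0, 0, 0, 0, 0]

```text
clock: 11.75
tool_pos: [0.4799, 0.1181, 0.0543]
eef_rot: [0.067, 0.705, -0.107, 0.698]
contact_force: [-0.6, -6.4, 1.1]
opening: 0.004
```

```bash
python3 st.py; python3 go.py -.116 .11 .040;python3 - <<'E'
from h import *
for c in ("top","scene"):
    im=snapshot(c); cv2.imwrite(f"pics/{c}7.png",im[...,::-1])
im=cv2.imread("pics/top7.png"); cv2.imwrite("pics/top7z.png",cv2.resize(im[140:300,240:460],None,fx=3.6,fy=3.6,interpolation=2))
im=cv2.imread("pics/scene7.png"); cv2.imwrite("pics/scene7z.png",cv2.resize(im[100:280,200:440],None,fx=3.2,fy=3.2,interpolation=2))
E
```

```text
[[-0.004, -0.001, 1.0], [-0.058, 0.998, 0.001], [-0.998, -0.058, -0.004]] Fboard [ 1.  -6.4  1.1]
now board [-0.1165  0.1038  0.0403] delta [-0.01  0.62  0.05]
yaw -3.1406 F [-0.61 -6.43  1.1 ] t 11.75 open 0.004484680969761758 q [-0.14  0.9  -0.36  2.05  0.92  0.41  0.06]
```

View pics/top7z.png

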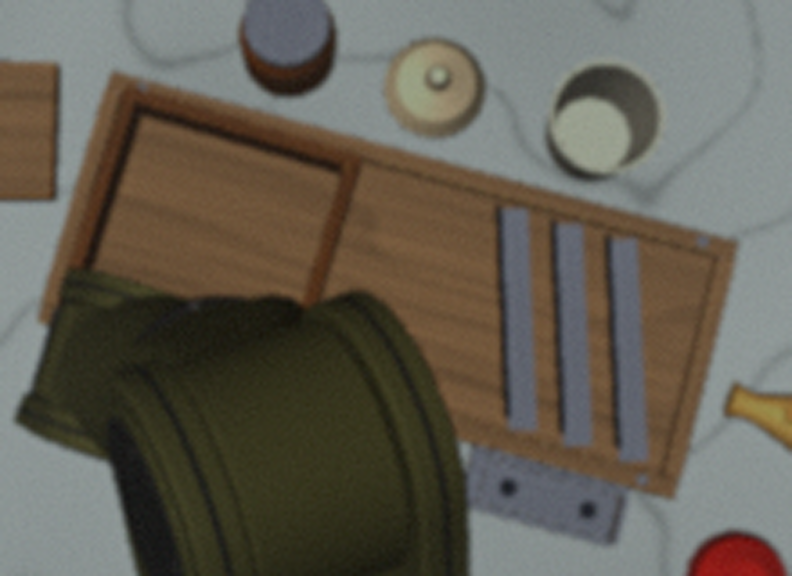

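View pics/scene7z.png

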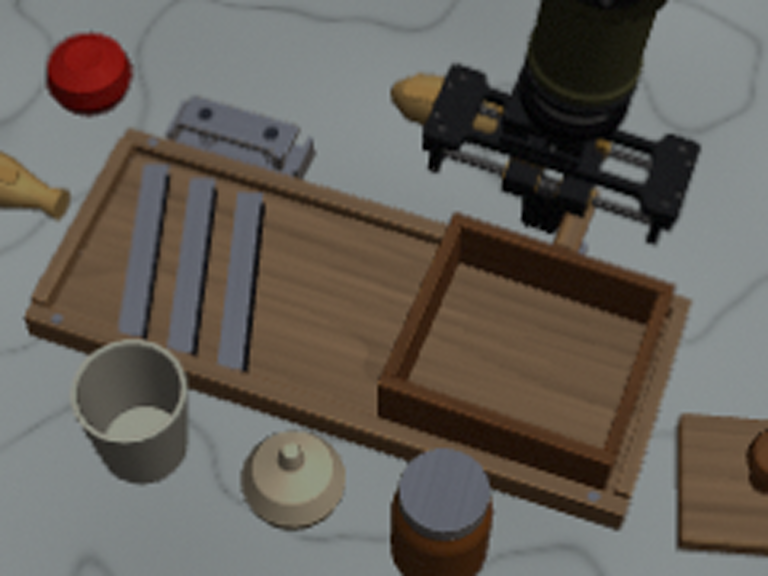

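Call:
apply_moves:
  delta_pos:
    - [-0.02, 0.5, 0]
    - [-0.03, 0.7, 0]
    - [-0.04, 0.9, 0]
    - [-0.05, 1.1, 0]
    - [-0.06, 1.3, 0]
    - [-0.06, 1.3, 0]
  yaw: [0, 0, 0, 0, 0, 0]
  gripper: [0, 0, 0, 0, 0, 0]

```text
clock: 12.35
tool_pos: [0.4807, 0.1215, 0.0544]
eef_rot: [0.063, 0.706, -0.115, 0.696]
contact_force: [-2.9, -18.7, 11.2]
opening: 0.003
```

```bash
python3 st.py; python3 go.py -.116 .11 .040
```

```text
[[-0.005, 0.004, 1.0], [-0.075, 0.997, -0.005], [-0.997, -0.075, -0.004]] Fboard [  1.7 -18.8  11.2]
now board [-0.1165  0.1073  0.0404] delta [0.02 0.27 0.05]
yaw 3.1368 F [ -2.94 -18.68  11.17] t 12.35 open 0.0026304881861420972 q [-0.16  0.9  -0.37  2.04  0.91  0.44  0.06]
```

Run:
```python
from h import *
from plant import *
im=snapshot("scene"); cv2.imwrite("pics/scene8z.png",cv2.resize(im[150:270,310:430,::-1],None,fx=5,fy=5,interpolation=2))
im=snapshot("top"); cv2.imwrite("pics/top8z.png",cv2.resize(im[140:260,240:400,::-1],None,fx=5,fy=5,interpolation=2))
```

```text
(no output)
```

View pics/scene8z.png

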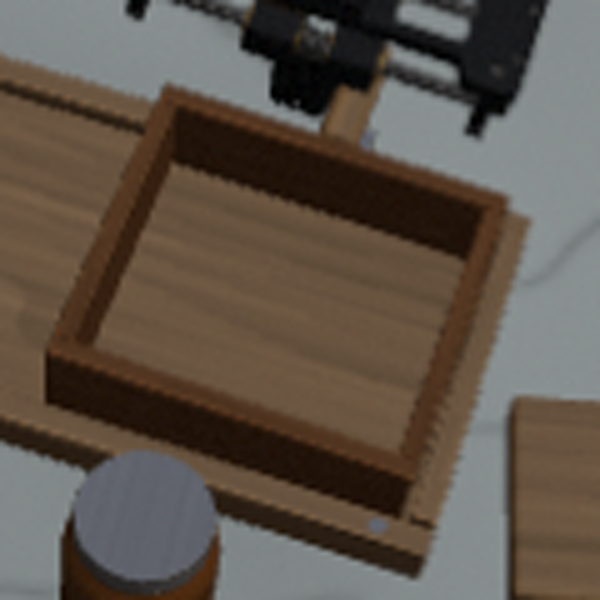

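View pics/top8z.png

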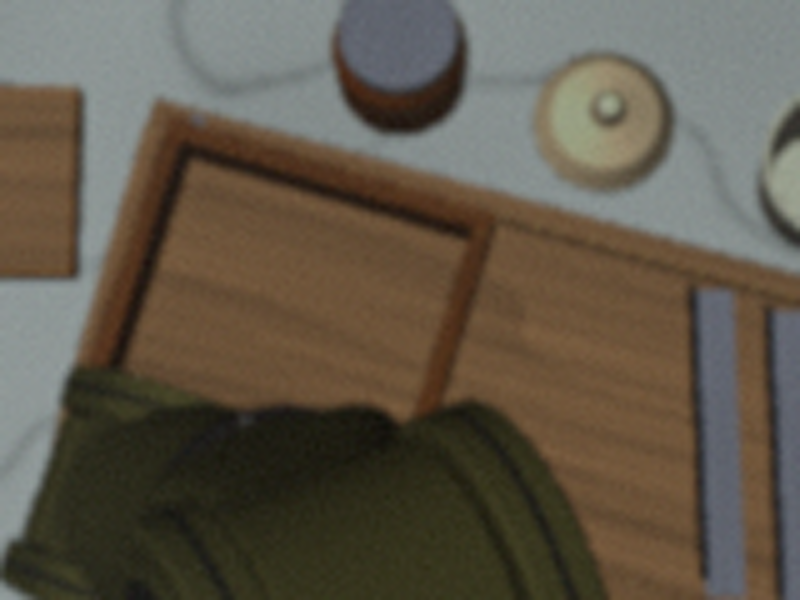

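Call:
apply_moves:
  delta_pos:
    - [0.02, -0.5, 0]
    - [0.05, -1.2, 0]
    - [0.1, -2.0, 0]
    - [0.1, -2.5, 0]
    - [0.1, -2.5, 0]
  yaw: [0, 0, 0, 0, 0]
  gripper: [0, 0, 0, 0, 0]

```text
clock: 12.87
tool_pos: [0.4742, 0.0968, 0.0554]
eef_rot: [0.063, 0.706, -0.115, 0.696]
contact_force: [-0.8, -0.1, -0.1]
opening: 0.007
```

```bash
cat > ov2.py <<'E'
import sys
from fit import *
p=np.load("p.npy"); tag=sys.argv[1]; b=float(sys.argv[2])
# board refit from images: show box top & stop lines
for c in ("scene","top"):
    im=snapshot(c)[...,::-1]; S=5; big=cv2.resize(im,None,fx=S,fy=S,interpolation=2)
    ctr=proj(W(p,[[0,.13,.04]]),C[c])[0]; x,y=(ctr*S).astype(int)
    cv2.imwrite(f"pics/{c}_{tag}.png",big[max(0,y-300):y+300,max(0,x-400):x+400])
E
python3 st.py; python3 go.py -.116 .08 .040; python3 ov2.py a 0
```

```text
[[-0.005, 0.005, 1.0], [-0.075, 0.997, -0.005], [-0.997, -0.075, -0.005]] Fboard [-0.8 -0.3 -0.1]
now board [-0.1167  0.0818  0.0414] delta [ 0.15 -0.17  0.07]
yaw 3.1363 F [-0.82 -0.11 -0.09] t 12.8667 open 0.0065296259120101435 q [-0.13  0.89 -0.34  2.08  0.94  0.41  0.06]
```

View pics/scene_a.png

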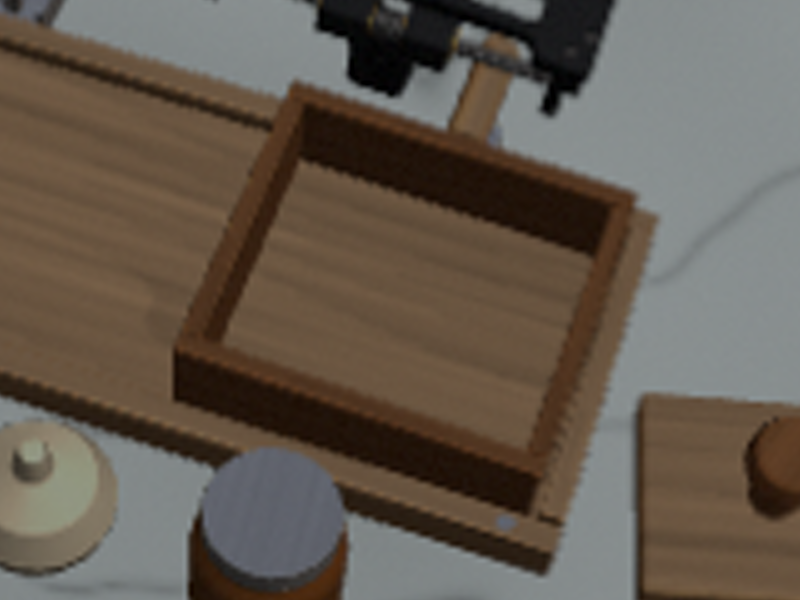

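Call:
apply_moves:
  delta_pos:
    - [-1, -0.5, 0]
    - [-3, -0.5, 0]
    - [-6, -0.5, 0]
    - [-9, -0.5, 0]
    - [-12, -0.5, 0]
    - [-15, 0, 0]
    - [-16, 0, 0]
    - [-16, 0, 0]
  yaw: [0, 0, 0, 0, 0, 0, 0, 0]
  gripper: [0, 0, 0, 0, 0, 0, 0, 0]

```text
clock: 13.63
tool_pos: [0.4796, 0.1107, 0.2176]
eef_rot: [0.064, 0.704, -0.113, 0.698]
contact_force: [0.2, 0.5, -0.3]
opening: 0.004
```

```bash
python3 st.py; python3 go.py 0 .2 .2
python3 - <<'E'
from h import *
im=snapshot("wrist"); cv2.imwrite("pics/w9.png",im[...,::-1])
E
```

```text
[[0.0, 0.004, 1.0], [-0.069, 0.998, -0.004], [-0.998, -0.069, 0.0]] Fboard [ 0.1  0.5 -0.3]
now board [-0.1149  0.0965  0.2036] delta [-0.35 10.39 11.45]
yaw 3.138 F [ 0.2   0.46 -0.31] t 13.6333 open 0.003586609847506984 q [ 0.03  0.65 -0.63  1.96  0.6   0.79  0.35]
```

View pics/w9.png

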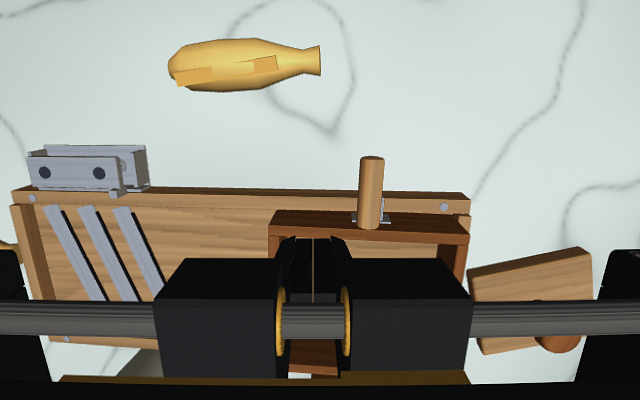

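Call:
apply_moves:
  delta_pos:
    - [0, 1, 2.5]
    - [0, 2, 5]
    - [0, 3, 7.5]
    - [0, 4, 10]
    - [0, 5, 12.5]
    - [0, 6, 15]
    - [0, 7, 17]
    - [0, 7, 17]
  yaw: [0, 0, 0, 0, 0, 0, 0, 0]
  gripper: [0, 0, 0, 0, 0, 0, 0, 0]

```text
clock: 14.35
tool_pos: [0.6631, 0.1343, 0.2069]
eef_rot: [0.064, 0.705, -0.115, 0.697]
contact_force: [-0.0, 0.2, 0.6]
opening: 0.009
```

Run:
```python
from h import *
im=snapshot("wrist"); cv2.imwrite("pics/w10.png",im[...,::-1])
```

```text
(no output)
```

View pics/w10.png

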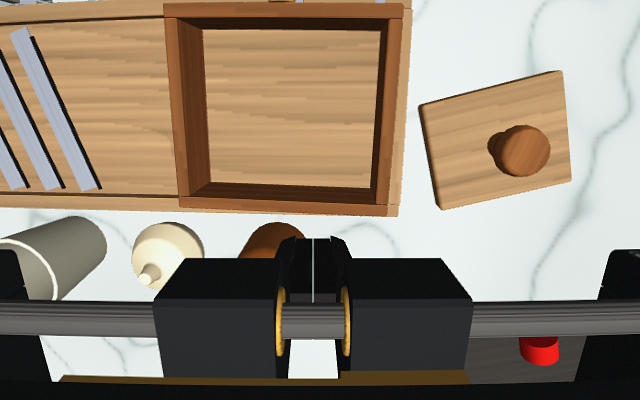

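Run:
```python
from fit import *
p=np.load("p.npy"); cp=camera_params("wrist")
pr=lambda b:proj(W(p,b),cp).round(1)
for x in (-.077,0,.077):
    print(x,"box top front",pr([[x,.2175,.074]]),"stop outer",pr([[x,.23,.04]]),"box at 2mm short",pr([[x,.2155,.074]]),"box rear top",pr([[x,.0475,.074]]))
im=cv2.imread("pics/w10.png"); print(im.shape)
cv2.imwrite("pics/w10z.png",cv2.resize(im[0:230,340:430],None,fx=6,fy=2.6,interpolation=2))
g=im.astype(int)
for r in (30,60,90,120,150,180): print(r,[tuple(g[r,c]) for c in range(380,416,2)])
```

```text
-0.077 box top front [[404.8   1.2]] stop outer [[413.4  12.2]] box at 2mm short [[401.8   1.2]] box rear top [[163.3   7.7]]
0 box top front [[398.5 116.5]] stop outer [[407.2 114.1]] box at 2mm short [[395.8 116.5]] box rear top [[174.  116.8]]
0.077 box top front [[392.6 216. ]] stop outer [[401.3 203.4]] box at 2mm short [[390.  215.9]] box rear top [[184.2 211.7]]
(400, 640, 3)
30 [(np.int64(21), np.int64(37), np.int64(55)), (np.int64(15), np.int64(29), np.int64(51)), (np.int64(14), np.int64(27), np.int64(49)), (np.int64(14), np.int64(25), np.int64(46)), (np.int64(30), np.int64(61), np.int64(105)), (np.int64(55), np.int64(97), np.int64(151)), (np.int64(56), np.int64(98), np.int64(155)), (np.int64(55), np.int64(97), np.int64(154)), (np.int64(55), np.int64(97), np.int64(152)), (np.int64(51), np.int64(92), np.int64(148)), (np.int64(51), np.int64(90), np.int64(142)), (np.int64(114), np.int64(160), np.int64(197)), (np.int64(111), np.int64(156), np.int64(195)), (np.int64(112), np.int64(156), np.int64(195)), (np.int64(111), np.int64(155), np.int64(193)), (np.int64(107), np.int64(153), 
[... 3587 characters left out ...]
(np.int64(49), np.int64(85), np.int64(136)), (np.int64(44), np.int64(80), np.int64(127)), (np.int64(121), np.int64(168), np.int64(205)), (np.int64(114), np.int64(159), np.int64(197)), (np.int64(110), np.int64(157), np.int64(197)), (np.int64(118), np.int64(166), np.int64(206)), (np.int64(124), np.int64(172), np.int64(211)), (np.int64(122), np.int64(174), np.int64(213)), (np.int64(248), np.int64(245), np.int64(236)), (np.int64(240), np.int64(242), np.int64(236)), (np.int64(240), np.int64(241), np.int64(235)), (np.int64(240), np.int64(242), np.int64(236)), (np.int64(240), np.int64(242), np.int64(236)), (np.int64(240), np.int64(242), np.int64(235)), (np.int64(241), np.int64(242), np.int64(237))]
```

View pics/w10z.png

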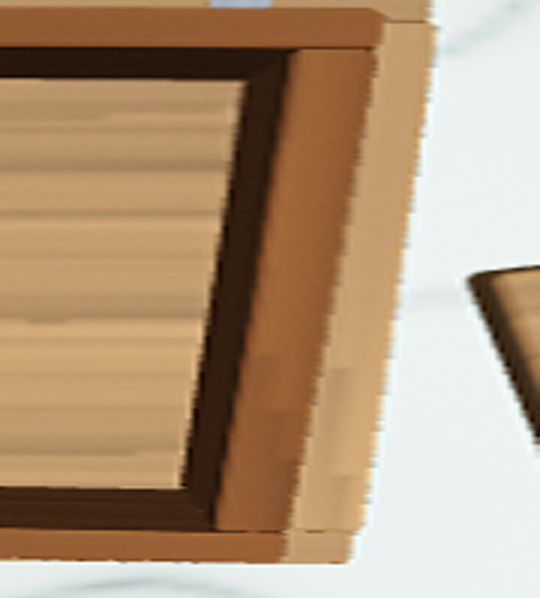

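```bash
python3 st.py; python3 go.py .03 .0 .12;python3 go.py .03 .0 .05
```

```text
[[-0.005, 0.005, 1.0], [-0.074, 0.997, -0.005], [-0.997, -0.074, -0.005]] Fboard [-1.4  0.  -0.8]
now board [0.055  0.1639 0.193 ] delta [  8.51 -15.81  -2.38]
yaw 3.1365 F [-1.32  0.37 -0.75] t 14.4 open 0.007374211390582825 q [-0.    0.88 -0.61  1.39  0.58  1.1   0.58]
now board [0.055  0.1639 0.193 ] delta [ 15.49 -15.3   -2.35]
yaw 3.1365 F [-1.32  0.37 -0.75] t 14.4 open 0.007374211390582825 q [-0.    0.88 -0.61  1.39  0.58  1.1   0.58]
```

Call:
apply_moves:
  delta_pos:
    - [1, -3, -0.5]
    - [2, -6, -1]
    - [3.5, -9, -1.5]
    - [5.5, -12, -2]
    - [7.5, -15, -2.3]
    - [8.5, -15.8, -2.3]
    - [10.5, -15.7, -2.3]
    - [12.5, -15.5, -2.3]
    - [14, -15.4, -2.3]
    - [15.5, -15.3, -2.3]
  yaw: [0, 0, 0, 0, 0, 0, 0, 0, 0, 0]
  gripper: [0, 0, 0, 0, 0, 0, 0, 0, 0, 0]

```text
clock: 15.23
tool_pos: [0.5948, -0.0183, 0.0622]
eef_rot: [0.063, 0.707, -0.115, 0.695]
contact_force: [0.0, -0.2, 0.3]
opening: 0.007
```

```bash
python3 st.py; python3 go.py .03 .026 .05
```

```text
[[-0.008, 0.003, 1.0], [-0.075, 0.997, -0.004], [-0.997, -0.075, -0.008]] Fboard [ 0.  -0.2  0.3]
now board [ 0.0285 -0.0002  0.0482] delta [-0.38  2.6   0.13]
yaw 3.1375 F [ 0.   -0.16  0.34] t 15.2333 open 0.007119568005897467 q [ 0.19  0.97 -0.49  1.75  0.79  0.69  0.53]
```

Call:
apply_moves:
  delta_pos:
    - [-0.1, 0.6, 0]
    - [-0.2, 1.2, 0]
    - [-0.25, 1.6, 0]
    - [-0.3, 2.0, 0]
    - [-0.33, 2.3, 0]
    - [-0.37, 2.6, 0]
    - [-0.4, 2.9, 0]
  yaw: [0, 0, 0, 0, 0, 0, 0]
  gripper: [0, 0, 0, 0, 0, 0, 0]

```text
clock: 15.82
tool_pos: [0.6024, 0.0095, 0.0646]
eef_rot: [0.063, 0.707, -0.115, 0.695]
contact_force: [-0.8, -6.3, 1.7]
opening: 0.005
```

```bash
python3 st.py; python3 go.py .03 .026 .05
```

```text
[[-0.008, 0.004, 1.0], [-0.076, 0.997, -0.004], [-0.997, -0.076, -0.007]] Fboard [ 0.7 -6.3  1.7]
now board [0.0291 0.0286 0.0506] delta [ 0.08 -0.26  0.09]
yaw 3.1373 F [-0.84 -6.28  1.71] t 15.8167 open 0.005020677733224857 q [ 0.15  0.98 -0.5   1.72  0.78  0.71  0.51]
```

Contact at 6 N, still moving. A little further until the force rises against the stop.

Call:
apply_moves:
  delta_pos:
    - [-0.03, 0.4, 0]
    - [-0.04, 0.6, 0]
    - [-0.06, 0.8, 0]
    - [-0.07, 1.0, 0]
    - [-0.07, 1.0, 0]
  yaw: [0, 0, 0, 0, 0]
  gripper: [0, 0, 0, 0, 0]

```text
clock: 16.23
tool_pos: [0.6044, 0.0115, 0.0647]
eef_rot: [0.06, 0.707, -0.121, 0.694]
contact_force: [-1.4, -11.1, 5.2]
opening: 0.003
```

```bash
python3 st.py; python3 go.py .03 .026 .05
```

```text
[[-0.007, 0.009, 1.0], [-0.089, 0.996, -0.009], [-0.996, -0.089, -0.007]] Fboard [  1.3 -11.1   5.2]
now board [0.0304 0.0311 0.0507] delta [ 0.12 -0.5  -0.04]
yaw 3.1322 F [ -1.43 -11.08   5.25] t 16.2333 open 0.0034758856746617624 q [ 0.13  0.98 -0.49  1.71  0.78  0.72  0.5 ]
```

Call:
apply_moves:
  delta_pos:
    - [-0.05, 0.8, 0]
    - [-0.08, 1.2, 0]
    - [-0.1, 1.4, 0]
    - [-0.1, 1.4, 0]
    - [0, 0, 0]
    - [0.1, -1.5, 0]
    - [0.2, -2.5, 0]
    - [0.2, -2.5, 0]
  yaw: [0, 0, 0, 0, 0, 0, 0, 0]
  gripper: [0, 0, 0, 0, 0, 0, 0, 0]

```text
clock: 16.9
tool_pos: [0.5973, -0.0159, 0.0647]
eef_rot: [0.06, 0.707, -0.123, 0.694]
contact_force: [0.3, -0.1, -0.5]
opening: 0.006
```

```bash
python3 st.py; python3 go.py .055 .16 .2; python3 go.py .03 .0 .2
```

```text
[[-0.008, 0.012, 1.0], [-0.091, 0.996, -0.013], [-0.996, -0.091, -0.007]] Fboard [ 0.3 -0.  -0.5]
now board [0.0303 0.0028 0.0507] delta [-16.31  14.33   2.17]
yaw 3.129 F [ 0.27 -0.09 -0.51] t 16.9 open 0.006232903669221468 q [ 0.18  0.97 -0.49  1.74  0.79  0.71  0.52]
now board [0.0303 0.0028 0.0507] delta [-14.84  -1.63  -0.13]
yaw 3.129 F [ 0.27 -0.09 -0.51] t 16.9 open 0.006232903669221468 q [ 0.18  0.97 -0.49  1.74  0.79  0.71  0.52]
```

Call:
apply_moves:
  delta_pos:
    - [-3, -0.3, 0]
    - [-6, -0.6, 0]
    - [-9, -0.9, 0]
    - [-12, -1.2, 0]
    - [-15, -0.5, 0.5]
    - [-15.3, 3, 1]
    - [-15.6, 6.5, 1.3]
    - [-16, 10, 1.7]
    - [-16.3, 13, 2]
    - [-16.3, 14.3, 2.2]
  yaw: [0, 0, 0, 0, 0, 0, 0, 0, 0, 0]
  gripper: [0, 0, 0, 0, 0, 0, 0, 0, 0, 0]

```text
clock: 17.73
tool_pos: [0.6603, 0.138, 0.2144]
eef_rot: [0.061, 0.707, -0.118, 0.694]
contact_force: [-0.4, 0.0, 0.1]
opening: 0.003
```

Call:
apply_moves:
  delta_pos:
    - [0, 0, 0]
    - [0, 0, 0]
    - [0, 0, 0]
  yaw: [0, 0, 0]
  gripper: [0, 0, 0]

```text
clock: 17.98
tool_pos: [0.6599, 0.1374, 0.2142]
eef_rot: [0.06, 0.707, -0.119, 0.694]
contact_force: [0.6, -0.4, -0.3]
opening: 0.006
```

Run:
```python
from fit import *
im=snapshot("wrist"); cv2.imwrite("pics/w11.png",im[...,::-1])
p=np.load("p.npy"); cp=camera_params("wrist")
pr=lambda b:proj(W(p,b),cp).round(1)
for x in (-.077,0,.077):
    print(x,"box top front",pr([[x,.2175,.074]]),"stop outer",pr([[x,.23,.04]]),"2short",pr([[x,.2155,.074]]))
cv2.imwrite("pics/w11z.png",cv2.resize(im[0:230,340:430,::-1],None,fx=6,fy=2.6,interpolation=2))
g=im.astype(int)[...,2]  # blue
for r in (30,60,90,120,150,180):
    print(r,list(g[r,370:430]))
sc=snapshot("scene"); cv2.imwrite("pics/scene11.png",sc[...,::-1])
```

```text
-0.077 box top front [[402.    6.3]] stop outer [[411.1  16.5]] 2short [[399.1   6.3]]
0 box top front [[396.3 118.1]] stop outer [[405.5 115.7]] 2short [[393.6 118.1]]
0.077 box top front [[390.9 215.1]] stop outer [[400.1 203.1]] 2short [[388.4 215.1]]
30 [np.int64(8), np.int64(12), np.int64(13), np.int64(9), np.int64(11), np.int64(12), np.int64(11), np.int64(11), np.int64(9), np.int64(13), np.int64(11), np.int64(13), np.int64(10), np.int64(13), np.int64(13), np.int64(11), np.int64(30), np.int64(44), np.int64(53), np.int64(55), np.int64(56), np.int64(55), np.int64(56), np.int64(53), np.int64(54), np.int64(53), np.int64(52), np.int64(51), np.int64(48), np.int64(48), np.int64(112), np.int64(113), np.int64(113), np.int64(111), np.int64(111), np.int64(110), np.int64(110), np.int64(109), np.int64(104), np.int64(141), np.int64(239), np.int64(233), np.int64(233), np.int64(233), np.int64(235), np.int64(236), np.int64(237), np.int64(239), np.int64(239), np.int64(239), np.int64(239), np.int64(239), np.int64(239), np.int64(239), np.int64(239), np.int64(240), np.int64(240), np.int64(240), np.i
[... 3730 characters left out ...]
(52), np.int64(52), np.int64(50), np.int64(52), np.int64(49), np.int64(48), np.int64(47), np.int64(46), np.int64(43), np.int64(57), np.int64(116), np.int64(115), np.int64(117), np.int64(121), np.int64(122), np.int64(124), np.int64(122), np.int64(130), np.int64(213), np.int64(244), np.int64(240), np.int64(240), np.int64(240), np.int64(240), np.int64(240), np.int64(240), np.int64(240), np.int64(240), np.int64(240), np.int64(240), np.int64(240), np.int64(241), np.int64(240), np.int64(241), np.int64(240), np.int64(241), np.int64(241), np.int64(240), np.int64(240), np.int64(240), np.int64(240), np.int64(240), np.int64(240), np.int64(240), np.int64(242), np.int64(247), np.int64(210), np.int64(16)]
```

View pics/w11.png

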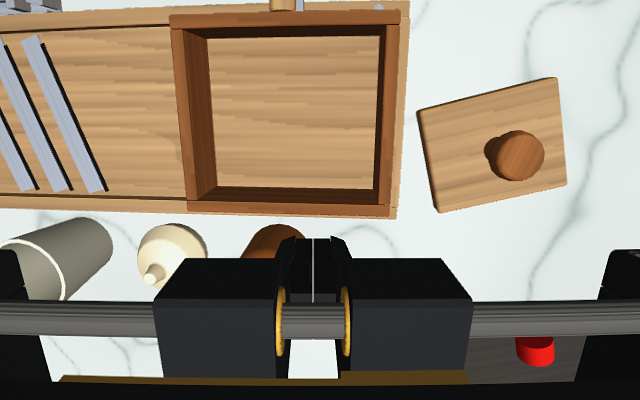

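View pics/scene11.png

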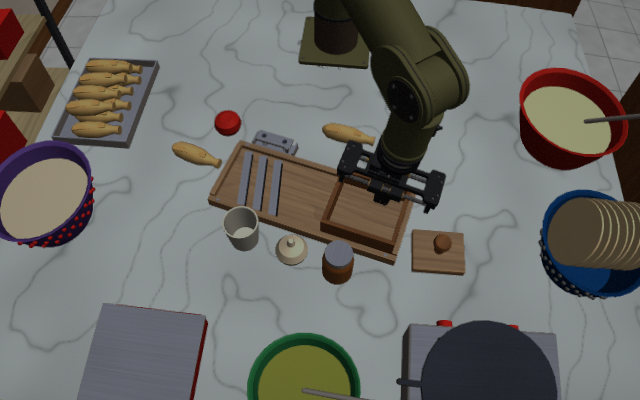

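Run:
```python
import cv2,numpy as np
t=[cv2.resize(cv2.imread(f"pics/{n}.png")[115:175,235:320],None,fx=4.5,fy=4.5,interpolation=2) for n in ("scene0","scene11")]
cv2.imwrite("pics/cmp.png",np.hstack(t))
```

```text
(no output)
```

View pics/cmp.png

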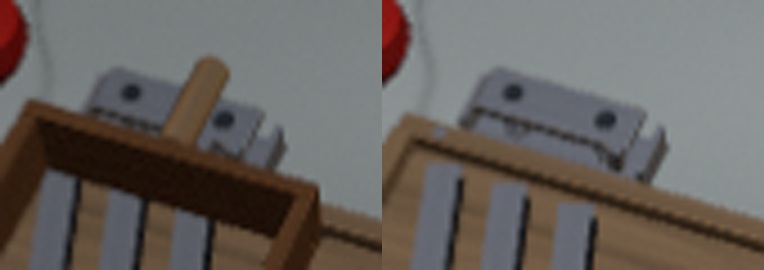

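The bar's dark holes sit at (131,92) and (224,119) in the first picture and (513−382=131, 92) and (224,119) now. They haven't moved, so the catch is back up. The tomato is also unmoved. Handing in.

```bash
python3 -c "
from plant import *
s=get_state();print(s['clock'],s['contact_force']);print(finish_job())"
```

```text
18.0833 [-0.01041377 -0.62417267  0.19914929]
the job is handed in; nothing more can be done
None
```

The box stands home against the loading-end stop, the catch is back up, and the job was handed in at about 18 s with the robot touching nothing.

**How it went:**
- **First press:** the wrist reached a joint limit, so the bar went down only about 7 mm. I let it up before the box had moved, turned the gripper half a turn, and pressed again.
- **Passing the catch:** the second press took the bar fully down. With it held down, the closed fingers pushed the box past the tooth by its side peg and on towards the stop.
- **Squaring the box:** the off-centre push on the peg left the box slightly turned, with its far front corner about 2–3 mm short. I squared it with a light push of 11 N or a little more on its rear wall, which is not the peg.

**Last checks:**
- **Box:** the gap between its front edge and the stop's outer edge in the wrist picture is 8.4–9.3 px along the front. The value expected when home is about 8–9.7 px, so it is home and square within about 1 mm.
- **Catch:** in the scene picture, the press bar's holes are at the same pixels as at the start, so it has sprung up.
- **Other things:** the tomato is at the same place as at the start. The other bystanders looked unmoved in the pictures, but I did not measure them.
- **Forces:** the highest wrist force I read was about 28 N. The tool ended tilted about 5° from the pushing load, and nothing came of it.

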